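Gauge the specimen block, then hold the sample case open

TASK

Before the resin specimen goes into storage, check its height: press the red knob of the sprung gauge down until the foot rests firmly on the block below it, keep it there for about a second, then let the foot spring fully back up. Then lift the lid of the blue sample case by its red bar and hold it open at 60 degrees; the lid would fall shut, so the program finishes while the robot is still holding it steady there. Leave both blocks, the flask, the dish and the jar where they are.

Things in the scene. Friction and masses are not known exactly. Their poses are not given: they have to be found in the camera images.
- gauge: Fixed height gauge. Grey base 28 mm thick, x -65 to +95, y -65 to +135 mm; two round white stages 68 mm across, tops 34 mm above the table; black column at x +70, bracket (top 168 mm) guiding a vertical sprung spindle. Origin: on the table under the spindle, at the middle of the first stage; the second, parking stage is at y +90 mm. z up; turned only about z.
- gauge_slide (a joint): Travel of the gauge's spindle in m: 0 fully up, grows as it is pressed down, at most 0.050. The spring pushes it back up with about 2 N at the top, rising 60 N per m of travel (about 4.5 N at 40 mm). The foot meets the amber block at 0.040 and the green block at 0.025.
- gauge_knob_top (a point): Centre of the flat top of the red knob on the spindle (36 mm across, 20 mm tall); 244 mm above the table with the spindle up; moves down with it. Clear above; press it straight down.
- gauge_foot (a point): Centre of the flat underside of the round steel foot (22 mm across) at the lower end of the spindle; 94 mm above the table, so 60 mm above the stage, with the spindle up; moves down with the spindle.
- low_block: Loose amber resin block 32 x 32 x 20 mm, origin at the centre of its underside. Stands on one of the gauge's two stages, within 3 mm of its middle, the green block on the other: which one is under the foot varies.
- tall_block: Loose green resin block 32 x 32 x 35 mm, origin at the centre of its underside. Stands on the other stage.
- case: Fixed open-topped blue sample case, 160 (x) x 200 (y) x 85 mm tall, origin at the centre of its underside, z up, turned only about z. Its own -x side faces roughly to the robot; its lid is hinged along its +x rim. On its +y side is an angle scale with a red mark at 60 degrees.
- lid_hinge (a point): Middle of the lid's hinge line, which runs along the case's y axis: 80 mm along the case's +x and 89 mm above the table. Fixed.
- lid (a joint): Opening angle in rad of the case's lid: white panel 160 x 200 x 6 mm, 0.25 to 0.5 kg, with two 8 mm wide steel arms, 120 mm apart, that carry the red bar in front of its free edge. 0 closed (level), grows as the bar end rises, stops at 1.4; 60 degrees is 1.047. Nothing keeps it up: it falls shut from any angle when let go.
- lid_bar (a point): Middle of the round red grip bar, 12 mm thick, 128 mm long, along the case's y axis, free for 112 mm between its arms. 205 mm from the hinge line, 39 mm clear gap to the lid's free edge, 3 mm above the panel's middle plane; 92 mm above the table when closed. Rigidly part of the lid; being round, it slips round between finger pads that close across it.
- flask: Bystander: glass conical flask, 76 mm across, 114 mm tall, origin at the centre of its underside.
- dish: Bystander: covered glass dish, 92 mm across, 18 mm tall, origin at the centre of its underside.
- jar: Bystander: small jar with a black cap, 44 mm across, 60 mm tall, origin at the centre of its underside.
Not all that is in view belongs to the job. Of the things like the low_block, leave any that is turquoise; of the rest the larger one is meant. Several things have the shape of the tall_block; the one meant has the colours described above.

How it is judged:
By the outcome, as a careful person would: the job done as asked, in the order asked, and still so for the second after the job is handed in, while the arm keeps its last pose, push and grip.
It also fails if it takes over 59 s, if anything falls off the work surface, if the arm or the gripper's body presses on something with over 40 N, if the wrist force passes 120 N, or if a joint passes its speed limit or range.

ROBOT

A 7-joint arm with a two-finger parallel gripper is mounted at the origin on the work surface. World frame = base frame: x ahead of the robot, y to its left, z up, the work surface at z = 0. Lengths are in m, angles in rad, forces in N, time in s.
With the tool pointing down it reaches from about 0.425 to 0.95 m from the base axis. Payload 16.7 kg.
Tool frame: the origin (TCP) lies midway between the tips of the shut fingers; the grasp point (between the pads) lies grip_point_offset behind it (grip_point_offset is the distance from the TCP to the grasp point, in m); z points along the fingers, y is the direction in which the jaws open and shut (so a half turn about z gives the same grasp; the last joint's range is limited). The gripper opens to 94 mm and grips with 3 to 60 N. Pads are 16 mm wide; open, the fingers measure 119 mm over their backs; the gripper's body (75 mm by 177 mm) begins 78 mm behind the grasp point.
Start: joints at [-1.331, 0.426, 0.074, 1.606, -0.034, 1.111, -0.067], TCP at [0.257, 0.624, 0.165] pointing down, gripper open.
Joint ranges: [-2.85, 2.85], [-0.5, 2.14], [-1.23, 1.37], [0.21, 2.46], [-1.02, 4.16], [0.16, 2.05], [-2.73, 2.73]. Speed limits (rad/s): [1.89, 1.89, 2.39, 2.39, 3.01, 3.01, 3.01].

INTERFACE

Orientations are given as a unit quaternion [w, x, y, z].
In Python, from rig import * gives the robot as it stands. The module is installed in compiled form; this text tells all that it offers.
- The arm moves only by the tool step_arm, never from a script. Its argument "moves" is a list of rows, each an object of numbers: "wx", "wy", "wz": the turn, a rotation vector about the tool's x, y, z in rad; "tx", "ty", "tz": the shift along the tool's x, y, z in mm; "fingers": the finger opening in mm, from 0 to 94. In form: [{"wx": .., "wy": .., "wz": .., "tx": .., "ty": .., "tz": .., "fingers": ..}, ...]. A call has 1 to 20 rows; each row is the pose to reach, as a shift and turn from the pose commanded when the call began, along the tool's axes at that moment; what a row does not reach only later rows make up. A row lasts 1/12 s, in which the tool goes at most 41.7 mm and 7.16 degrees, less where a joint would pass 70% of its speed; a pose out of reach is approached as far as the arm can. A call with a gripper value outside its range is refused whole. The fingers move at their own pace and stop on an object; the grip force is fixed at half the most. Time passes only in rows, so rows that repeat a pose let the fingers close. It gives the time, the measured TCP pose, the force and the opening at its end, in the units of the state.
- get_state(): the state, without advancing time (a new reading comes with each control period).
- camera(name): name is "side" or "top" or "wrist"; returns a dict with "image" (400x640x3 uint8, red, green, blue), "z_map" (400x640 float32, m along the optical axis (not along the pixel's ray), 0 where there is no reading), "intrinsics" (3x3 intrinsics, pixels), "R" (3x3) and "t" (3): a world point X has camera coordinates R X + t; the wrist camera has in their place "tool_from_camera" (4x4, takes a point from camera to tool coordinates, whose origin is the TCP and whose axes are the flange's). Camera axes: x right, y down, z forward; pixel columns grow to the right and rows downward; lengths in m; the calibration is good to about 2 mm. A picture is of the moment at which its call begins: read the wrist's pose just before it.
- finish_job(): hands the job in, once; it reports no verdict.
The state is a dict: "time": time; "joint_pos": joint angles; "qd": joint speeds; "effort": joint torques, N m; "position": TCP position; "tool_rot": TCP orientation; "contact_force": force on the tool from outside, world axes, zero at the start; "wrist_torque": the same for the moment, N m; "grip_width": finger opening in m.
Only numpy, scipy, OpenCV 4.12 (cv2) and the standard library are available. Lean on these libraries where they do the work, as an engineer would, in place of code of your own. Each camera call takes 0.05 s, during which the arm holds its last target.

## Working session

There is one attempt and no reset: what is moved stays moved. The work goes in short steps, Python scripts to look and compute and a tool call to move; the robot and the scene stay as the last step left them, time stands still between calls to the robot, and variables do not carry over. Pictures are saved under pics/ and viewed, and the job is handed in when it is done.

Besides the shell and the picture viewer there is one more tool, called after "Request:" as name(argument=value, ...) on one line, values as JSON. step_arm: Moves the arm, as the interface text tells. Its arguments: {"type":"object","properties":{"moves":{"type":"array"}},"required":["moves"]}

```bash
mkdir -p pics; ls
python3 - <<'E'
from rig import *
import cv2,numpy as np
s=get_state()
for k,v in s.items(): print(k,np.round(v,4))
try: print(grip_point_offset)
except Exception as e: print(e)
for n in ["side","top","wrist"]:
    c=camera(n); cv2.imwrite(f"pics/{n}0.png",c["image"][:,:,::-1]); np.savez(f"{n}0.npz",**c)
    for k in c:
        if k not in("image","z_map"): print(n,k,np.round(c[k],4).tolist())
E
```

```text
pics
time 0.0
joint_pos [-1.3305  0.4267  0.0739  1.6066 -0.0341  1.1108 -0.0671]
qd [-0.0004  0.0012 -0.0009  0.0007 -0.0003 -0.0003  0.0002]
effort [-4.00000e-04 -9.35827e+01  3.66680e+00 -4.54171e+01 -4.88000e-02
  2.04000e-02  1.00000e-04]
position [0.2564 0.6239 0.1648]
tool_rot [-1.000e-04  1.937e-01  9.811e-01 -6.000e-04]
contact_force [-0.3338  0.5274 -0.1665]
wrist_torque [-0.0218  0.0284 -0.0124]
grip_width 0.0939
0.0188
side intrinsics [[448.3414, 0.0, 317.8447], [0.0, 448.3414, 201.7326], [0.0, 0.0, 1.0]]
side R [[-0.6698, -0.7423, 0.0204], [-0.458, 0.3914, -0.7981], [0.5845, -0.5439, -0.6021]]
side t [0.4489, 0.3602, 0.8211]
top intrinsics [[448.5789, 0.0, 320.5345], [0.0, 448.5789, 211.0227], [0.0, 0.0, 1.0]]
top R [[-0.1033, -0.9946, -0.0027], [-0.9733, 0.1016, -0.2057], [0.2049, -0.0186, -0.9786]]
top t [0.1428, 0.5846, 1.0517]
wrist intrinsics [[305.9542, 0.0, 322.6422], [0.0, 305.9542, 202.3502], [0.0, 0.0, 1.0]]
wrist tool_from_camera [[0.0005, -0.9648, -0.2629, 0.0766], [1.0, 0.0005, -0.0002, 0.0011], [0.0003, -0.2629, 0.9648, -0.2197], [0.0, 0.0, 0.0, 1.0]]
```

View pics/side0.png

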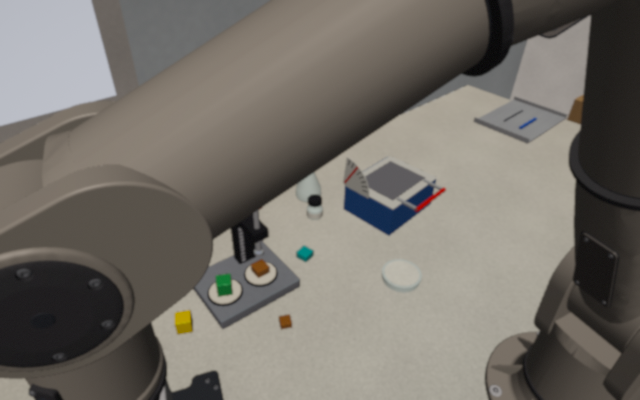

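View pics/top0.png

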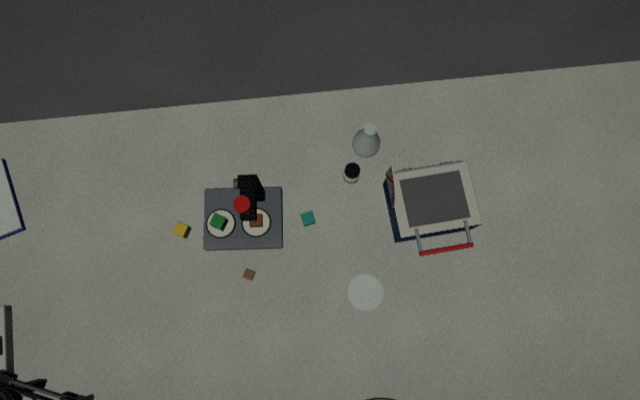

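View pics/wrist0.png

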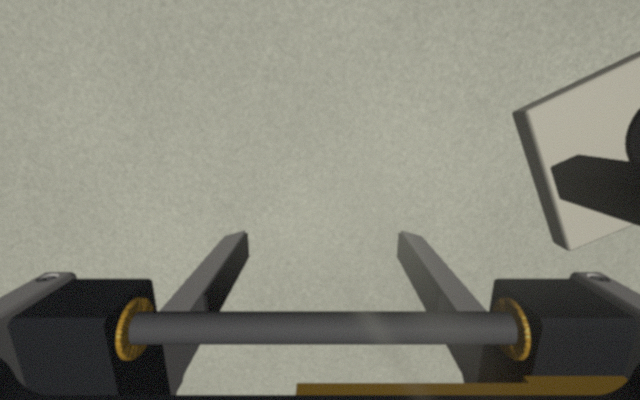

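The top view shows the gauge knob (242,203), the amber block under the foot (257,221), the green block on the parking stage (219,222), and the case with its red bar from (420,253) to (472,245). Next I'll measure them.

```bash
cat > h.py <<'E'
import numpy as np,cv2
from scipy.spatial.transform import Rotation as Rn
def ray(c,uv,z):
    K=c["intrinsics"];R=c["R"];t=c["t"];uv=np.atleast_2d(uv)
    d=np.c_[(uv[:,0]-K[0,2])/K[0,0],(uv[:,1]-K[1,2])/K[1,1],np.ones(len(uv))]@R
    o=-R.T@t
    return o+d*((z-o[2])/d[:,2])[:,None]
def pix(c,mask):
    v,u=np.nonzero(mask);K=c["intrinsics"];z=c["z_map"][v,u]
    p=np.c_[(u-K[0,2])/K[0,0]*z,(v-K[1,2])/K[1,1]*z,z]
    return np.c_[u,v],(p-c["t"])@c["R"],z>0
def comps(m,amin=15):
    n,l,st,ce=cv2.connectedComponentsWithStats(m.astype(np.uint8))
    return [(l==i,st[i],ce[i]) for i in range(1,n) if st[i,4]>=amin]
E
python3 - <<'E'
from h import *
for n in["top","side"]:
    c=dict(np.load(n+"0.npz"));hsv=cv2.cvtColor(c["image"],cv2.COLOR_RGB2HSV);H,S,V=[hsv[:,:,i].astype(int) for i in range(3)]
    for nm,m in dict(red=((H<5)|(H>174))&(S>170)&(V>90),amber=(H>5)&(H<16)&(S>110)&(V>60),green=(H>55)&(H<80)&(S>130),blue=(H>105)&(H<125)&(S>150),turq=(H>82)&(H<98)&(S>120)).items():
        for mm,st,ce in comps(m):
            uv,P,ok=pix(c,mm); r=cv2.minAreaRect(uv.astype(np.float32))
            print(n,nm,st.tolist(),np.round(ce,1),"med3d",np.round(np.median(P[ok],0),3),"zmax",np.round(np.percentile(P[ok,2],[5,95]),3),"rect",np.round(r[1],1))
E
```

```text
top red [233, 195, 17, 18, 215] [241.2 203.5] med3d [0.591 0.247 0.243] zmax [0.24  0.246] rect [15.7 16.1]
top red [420, 243, 53, 12, 169] [446.9 248.7] med3d [ 0.468 -0.205  0.097] zmax [0.094 0.099] rect [ 3.2 52.9]
top amber [250, 214, 12, 13, 91] [256.9 220.8] med3d [0.587 0.239 0.053] zmax [0.049 0.057] rect [12. 11.]
top amber [244, 271, 6, 6, 15] [246.5 273.4] med3d [0.467 0.283 0.014] zmax [0.011 0.016] rect [2.6 6.4]
top green [211, 214, 15, 15, 147] [217.9 221.1] med3d [0.596 0.335 0.068] zmax [0.063 0.071] rect [13.7 11.8]
top blue [0, 160, 25, 79, 159] [ 13.  204.7] med3d [0.699 0.877 0.009] zmax [0.005 0.013] rect [23.6 78.1]
top blue [384, 182, 6, 20, 43] [386.3 190.9] med3d [ 0.639 -0.092  0.037] zmax [0.019 0.054] rect [19.4  2.7]
top turq [301, 212, 14, 13, 131] [307.7 218.1] med3d [0.59  0.116 0.019] zmax [0.016 0.023] rect [11.4 11.4]
side red [417, 189, 28, 22, 112] [428.5 200.1] med3d [ 0.465 -0.186  0.097] zmax [0.093 0.1  ] rect [ 4.  34.2]
side amber [578, 111, 4, 12, 21] [580. 117.] med3d [ 0.573 -1.584 -0.145] zmax [-0.18   0.575] rect [11.  3.]
side amber [252, 260, 17, 16, 182] [259.8 267.7] med3d [0.587 0.25  0.053] zmax [0.042 0.056] rect [14.4 14.4]
side amber [280, 315, 11, 13, 101] [285.1 321.4] med3d [0.459 0.281 0.015] zmax [0.006 0.018] rect [12. 10.]
side green [216, 274, 15, 21, 253] [223.5 284. ] med3d [0.589 0.341 0.068] zmax [0.044 0.071] rect [19.2 14.1]
side blue [409, 187, 23, 17, 173] [421.2 195.4] med3d [ 0.516 -0.236  0.061] zmax [0.043 0.076] rect [ 7.7 24.9]
side blue [345, 189, 70, 44, 1337] [376.6 212. ] med3d [ 0.551 -0.097  0.043] zmax [0.012 0.076] rect [71.1 29.8]
side turq [297, 247, 15, 14, 141] [304.4 253.3] med3d [0.586 0.122 0.019] zmax [0.009 0.023] rect [13.9 11.6]
```

```bash
cat >> h.py <<'E'
def masks(c):
    hsv=cv2.cvtColor(c["image"],cv2.COLOR_RGB2HSV);H,S,V=[hsv[:,:,i].astype(int) for i in range(3)]
    return dict(red=((H<5)|(H>174))&(S>150)&(V>70),amber=(H>5)&(H<16)&(S>110)&(V>60),green=(H>55)&(H<80)&(S>130))
def rel(s,target,yaw):
    """target TCP world, tool-down with tool y along world heading yaw -> moves in mm / wz"""
    q=np.array(s["tool_rot"]);R=Rn.from_quat(np.r_[q[1:],q[0]])
    d=R.inv().apply(np.array(target)-s["position"])*1000
    best=None
    for k in(0,np.pi):
        y=np.array([np.cos(yaw+k),np.sin(yaw+k),0]);z=np.array([0,0,-1.]);x=np.cross(y,z)
        rv=(R.inv()*Rn.from_matrix(np.c_[x,y,z])).as_rotvec()
        if best is None or np.linalg.norm(rv)<np.linalg.norm(best): best=rv
    return np.round(d,1),np.round(best,3)
E
python3 - <<'E'
from h import *
c=dict(np.load("top0.npz"))
for m,st,ce in comps(masks(c)["red"]):
    uv,P,ok=pix(c,m); print(st,ce)
    if st[2]>40:
        X=ray(c,uv,0.096)[:,:2]; v=cv2.fitLine(X.astype(np.float32),cv2.DIST_HUBER,0,.01,.01).ravel()
        e=(X-X.mean(0))@v[:2]; print("len",np.ptp(e),"mid",X.mean(0)+v[:2]*(e.max()+e.min())/2,"dir",v[:2],np.degrees(np.arctan2(v[1],v[0])))
    else:
        X=ray(c,uv,0.244)[:,:2]; (cc,r)=cv2.minEnclosingCircle(X.astype(np.float32)); print(cc,r,X.mean(0))
        # amber
ma=masks(c)["amber"]
for m,st,ce in comps(ma)[:1]: print("amber top",ray(c,ce,0.05))
K=c["intrinsics"]
# scale / case yaw from white lid panel
g=c["image"].astype(int); 
from rig import get_state
s=get_state(); q=s["tool_rot"];R=Rn.from_quat(np.r_[q[1:],q[0]]); print(R.as_matrix().round(3))
E
python3 - <<'E'
import cv2
for n,(x0,y0,x1,y1) in dict(top=(190,110,500,330)).items():
    i=cv2.imread(f"pics/{n}0.png")[y0:y1,x0:x1]; cv2.imwrite("pics/topcrop.png",cv2.resize(i,None,fx=2.5,fy=2.5,interpolation=cv2.INTER_CUBIC))
E
```

```text
[233 195  17  18 233] [241.2360515  203.55364807]
(0.5908437967300415, 0.2465195208787918) 0.01855296455323696 [0.59076966 0.24670143]
[420 243  53  12 193] [446.49740933 248.66839378]
len 0.12660338559261436 mid [ 0.46786758 -0.20291893] dir [ 0.06685068 -0.997763  ] -86.16688
amber top [[0.59016878 0.24184319 0.05      ]]
[[-0.925  0.38  -0.   ]
 [ 0.38   0.925 -0.001]
 [-0.    -0.001 -1.   ]]
```

View pics/topcrop.png

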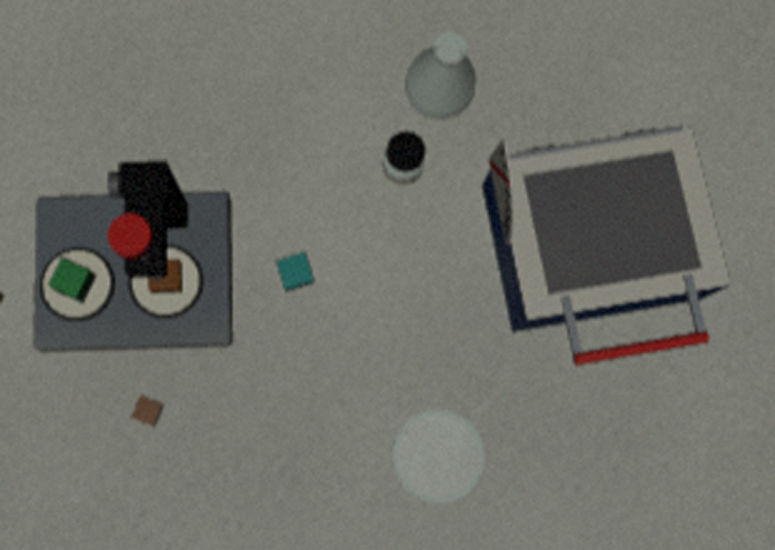

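Run:
```python
from h import *
from rig import get_state
s=get_state(); print(rel(s,[0.591,0.2465,0.29],np.radians(67.6)))
```

```text
(array([-453. , -222.2, -124.8]), array([-0.001,  0.   ,  0.001]))
```

Request:
step_arm(moves=[{"tx":0,"ty":0,"tz":-40,"fingers":0},{"tx":0,"ty":0,"tz":-80,"fingers":0},{"tx":-15,"ty":-8,"tz":-115,"fingers":0},{"tx":-45,"ty":-22,"tz":-125,"fingers":0},{"tx":-80,"ty":-40,"tz":-125,"fingers":0},{"tx":-115,"ty":-57,"tz":-125,"fingers":0},{"tx":-150,"ty":-74,"tz":-125,"fingers":0},{"tx":-185,"ty":-91,"tz":-125,"fingers":0},{"tx":-220,"ty":-108,"tz":-125,"fingers":0},{"tx":-255,"ty":-125,"tz":-125,"fingers":0},{"tx":-290,"ty":-142,"tz":-125,"fingers":0},{"tx":-325,"ty":-159,"tz":-125,"fingers":0},{"tx":-360,"ty":-176,"tz":-125,"fingers":0},{"tx":-395,"ty":-193,"tz":-125,"fingers":0},{"tx":-425,"ty":-208,"tz":-125,"fingers":0},{"tx":-443,"ty":-217,"tz":-125,"fingers":0},{"tx":-453,"ty":-222,"tz":-125,"fingers":0},{"tx":-453,"ty":-222,"tz":-125,"fingers":0},{"tx":-453,"ty":-222,"tz":-125,"fingers":0}])

```text
schema error: expected keys wx, wy, wz, tx, ty, tz, fingers
```

Request:
step_arm(moves=[{"wx":0,"wy":0,"wz":0,"tx":0,"ty":0,"tz":-40,"fingers":0},{"wx":0,"wy":0,"wz":0,"tx":0,"ty":0,"tz":-80,"fingers":0},{"wx":0,"wy":0,"wz":0,"tx":-15,"ty":-8,"tz":-115,"fingers":0},{"wx":0,"wy":0,"wz":0,"tx":-45,"ty":-22,"tz":-125,"fingers":0},{"wx":0,"wy":0,"wz":0,"tx":-80,"ty":-40,"tz":-125,"fingers":0},{"wx":0,"wy":0,"wz":0,"tx":-115,"ty":-57,"tz":-125,"fingers":0},{"wx":0,"wy":0,"wz":0,"tx":-150,"ty":-74,"tz":-125,"fingers":0},{"wx":0,"wy":0,"wz":0,"tx":-185,"ty":-91,"tz":-125,"fingers":0},{"wx":0,"wy":0,"wz":0,"tx":-220,"ty":-108,"tz":-125,"fingers":0},{"wx":0,"wy":0,"wz":0,"tx":-255,"ty":-125,"tz":-125,"fingers":0},{"wx":0,"wy":0,"wz":0,"tx":-290,"ty":-142,"tz":-125,"fingers":0},{"wx":0,"wy":0,"wz":0,"tx":-325,"ty":-159,"tz":-125,"fingers":0},{"wx":0,"wy":0,"wz":0,"tx":-360,"ty":-176,"tz":-125,"fingers":0},{"wx":0,"wy":0,"wz":0,"tx":-395,"ty":-193,"tz":-125,"fingers":0},{"wx":0,"wy":0,"wz":0,"tx":-425,"ty":-208,"tz":-125,"fingers":0},{"wx":0,"wy":0,"wz":0,"tx":-443,"ty":-217,"tz":-125,"fingers":0},{"wx":0,"wy":0,"wz":0,"tx":-453,"ty":-222,"tz":-125,"fingers":0},{"wx":0,"wy":0,"wz":0,"tx":-453,"ty":-222,"tz":-125,"fingers":0},{"wx":0,"wy":0,"wz":0,"tx":-453,"ty":-222,"tz":-125,"fingers":0}])

```text
time: 1.73
position: [0.5906, 0.2476, 0.2901]
tool_rot: [-0.0, 0.194, 0.981, -0.0]
contact_force: [-0.2, -0.5, -0.6]
grip_width: 0.0005
```

Run:
```python
from h import *
from rig import *
s=get_state(); print(s["time"],s["position"],s["contact_force"])
print(rel(s,[0.591,0.2465,0.244],np.radians(67.6)))
for n in["wrist","side"]:
    c=camera(n); cv2.imwrite(f"pics/{n}1.png",c["image"][:,:,::-1])
    if n=="wrist":
        T=c["tool_from_camera"];q=s["tool_rot"];R=Rn.from_quat(np.r_[q[1:],q[0]]).as_matrix()
        Rc=(R@T[:3,:3]).T; t=-Rc@(R@T[:3,3]+s["position"]); c["R"]=Rc;c["t"]=t
        for m,st,ce in comps(masks(c)["red"]):
            uv,P,ok=pix(c,m); X=ray(c,uv,0.244)[:,:2]; print(st,ce,cv2.minEnclosingCircle(X.astype(np.float32)),np.median(P[ok],0))
```

```text
1.7333 [0.59058269 0.24762034 0.29014599] [-0.2161264  -0.45243133 -0.59678365]
(array([-0.8, -0.9, 46.1]), array([-0.   , -0.001,  0.001]))
[ 305  189   38   38 1154] [323.56065858 207.49306759] ((0.5922931432723999, 0.24844951927661896), 0.018373262137174606) [0.59180324 0.24913188 0.24453845]
[  0 196  35  24 265] [ 16.20377358 207.22641509] ((0.4864972233772278, -0.008355807512998581), 0.02093684673309326) [ 0.46746022 -0.16464544  0.09812936]
[ 94 301  47   8 122] [116.30327869 304.08196721] ((0.6058982610702515, 0.02234378084540367), 0.02354745753109455) [ 0.6417291  -0.08592614  0.13334551]
```

View pics/wrist1.png

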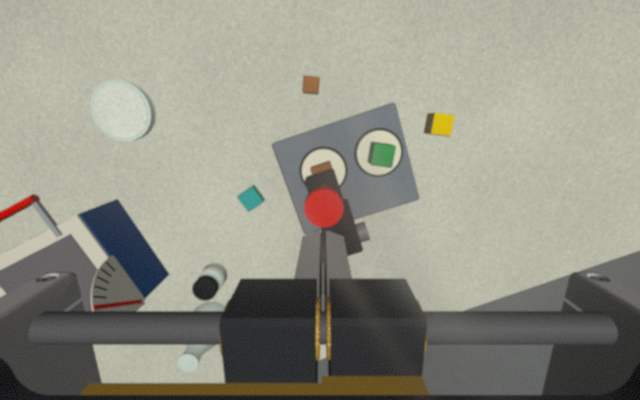

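View pics/side1.png

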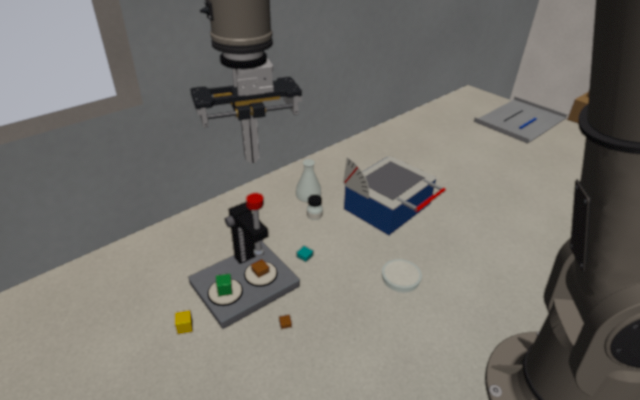

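Request:
step_arm(moves=[{"wx":0,"wy":0,"wz":0,"tx":0,"ty":0,"tz":20,"fingers":0},{"wx":0,"wy":0,"wz":0,"tx":0,"ty":0,"tz":36,"fingers":0},{"wx":0,"wy":0,"wz":0,"tx":0,"ty":0,"tz":42,"fingers":0},{"wx":0,"wy":0,"wz":0,"tx":0,"ty":0,"tz":46,"fingers":0},{"wx":0,"wy":0,"wz":0,"tx":0,"ty":0,"tz":50,"fingers":0},{"wx":0,"wy":0,"wz":0,"tx":0,"ty":0,"tz":55,"fingers":0},{"wx":0,"wy":0,"wz":0,"tx":0,"ty":0,"tz":60,"fingers":0},{"wx":0,"wy":0,"wz":0,"tx":0,"ty":0,"tz":65,"fingers":0},{"wx":0,"wy":0,"wz":0,"tx":0,"ty":0,"tz":70,"fingers":0},{"wx":0,"wy":0,"wz":0,"tx":0,"ty":0,"tz":75,"fingers":0},{"wx":0,"wy":0,"wz":0,"tx":0,"ty":0,"tz":79,"fingers":0},{"wx":0,"wy":0,"wz":0,"tx":0,"ty":0,"tz":81,"fingers":0},{"wx":0,"wy":0,"wz":0,"tx":0,"ty":0,"tz":81,"fingers":0},{"wx":0,"wy":0,"wz":0,"tx":0,"ty":0,"tz":81,"fingers":0}])

```text
time: 3.0
position: [0.5912, 0.2468, 0.2095]
tool_rot: [-0.0, 0.194, 0.981, -0.0]
contact_force: [0.2, 0.6, 0.3]
grip_width: 0.0001
```

Run:
```python
from h import *
from rig import *
s=get_state(); print(s["time"],s["position"],s["contact_force"],s["wrist_torque"])
for n in["side","wrist","top"]:
    c=camera(n); cv2.imwrite(f"pics/{n}2.png",c["image"][:,:,::-1])
    if n=="wrist":
        T=c["tool_from_camera"];q=s["tool_rot"];R=Rn.from_quat(np.r_[q[1:],q[0]]).as_matrix()
        Rc=(R@T[:3,:3]).T; t=-Rc@(R@T[:3,3]+s["position"]); c["R"]=Rc;c["t"]=t
    for m,st,ce in comps(masks(c)["red"]):
            uv,P,ok=pix(c,m); print(n,st,ce,np.median(P[ok],0))
s=get_state(); print(s["time"],s["position"],s["contact_force"],s["wrist_torque"])
i=cv2.imread("pics/side2.png")[150:300,180:340]; cv2.imwrite("pics/side2c.png",cv2.resize(i,None,fx=4,fy=4,interpolation=cv2.INTER_CUBIC))
```

```text
3.0 [0.59118977 0.24679615 0.20947143] [0.17288112 0.62982467 0.25564262] [0.01041773 0.00209043 0.00996702]
side [416 189  29  22 130] [428.69230769 200.05384615] [ 0.46524342 -0.18889729  0.09666095]
side [246 195  17  15 189] [254.16402116 202.41269841] [0.58192829 0.25483296 0.24257418]
wrist [297 211  55  44 833] [326.57382953 228.1152461 ] [0.58236763 0.25514946 0.24428738]
top [420 243  53  12 192] [446.54166667 248.65104167] [ 0.46785659 -0.20486839  0.0963097 ]
3.15 [0.59128313 0.2468553  0.20972596] [ 0.20830453 -0.39821996 -0.01837613] [ 0.01519583  0.02794925 -0.00045787]
```

View pics/side2c.png

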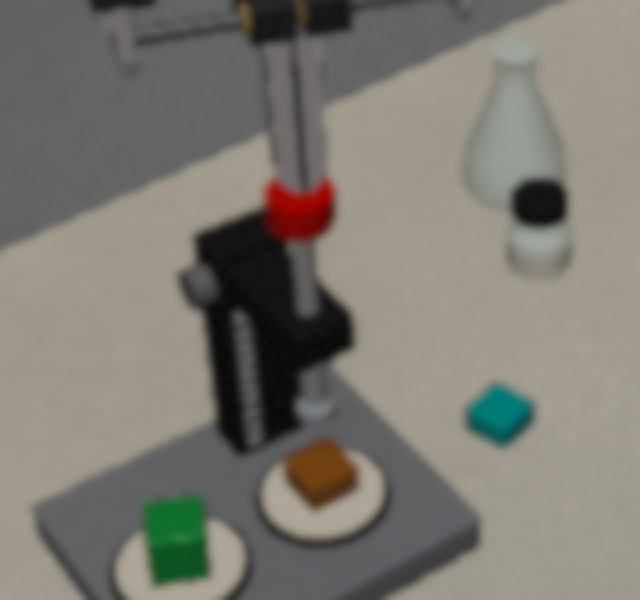

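View pics/wrist2.png

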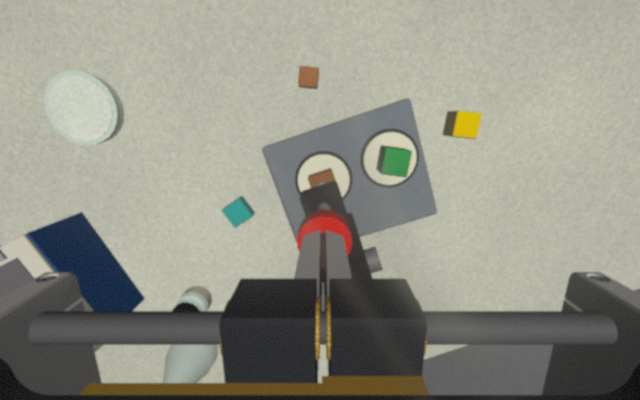

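Run:
```python
from h import *
from rig import *
c=camera("side"); s=get_state(); p=np.array(s["position"])
def pr(c,X):
    x=c["K"] @ (c["R"]@X+c["t"]) if 0 else c["intrinsics"]@(c["R"]@X+c["t"]); return x[:2]/x[2]
print("tcp",pr(c,p), "z.244",pr(c,np.r_[p[:2],.244]),s["joint_pos"])
u,v=254,190
for v in range(150,212,4):
    z=c["z_map"][v,u];K=c["intrinsics"];P=(np.array([(u-K[0,2])/K[0,0]*z,(v-K[1,2])/K[1,1]*z,z])-c["t"])@c["R"]; print(v,c["image"][v,u],P.round(3))
w=camera("wrist");T=w["tool_from_camera"];K=w["intrinsics"]
for v in range(215,285,6):
    u=316
    z=w["z_map"][v,u];print(v,w["image"][v,u],((T@np.r_[(u-K[0,2])/K[0,0]*z,(v-K[1,2])/K[1,1]*z,z,1])[:3]*1000).round(1))
```

```text
tcp [255.47085723 210.94442284] z.244 [254.37098065 197.31379273] [-0.73500779  0.34358628  0.31162019  1.65023732 -0.11271426  1.16510103
  0.7850298 ]
150 [75 60 42] [0.565 0.257 0.367]
154 [57 48 33] [0.564 0.258 0.36 ]
158 [70 68 68] [0.582 0.247 0.339]
162 [97 95 94] [0.581 0.248 0.331]
166 [85 83 83] [0.582 0.248 0.322]
170 [74 71 72] [0.582 0.249 0.314]
174 [72 70 70] [0.583 0.249 0.304]
178 [74 72 71] [0.584 0.249 0.294]
182 [74 72 72] [0.585 0.249 0.285]
186 [83 80 79] [0.585 0.25  0.276]
190 [86 83 83] [0.586 0.25  0.266]
194 [94 91 90] [0.583 0.252 0.259]
198 [144  60  57] [0.589 0.249 0.245]
202 [150   7   0] [0.579 0.257 0.244]
206 [117   7   2] [0.577 0.258 0.236]
210 [98 65 63] [0.587 0.253 0.217]
215 [113  57  51] [ 16.2  -3.3 -29.4]
221 [192  58  50] [ 13.7  -3.2 -34.2]
227 [192  66  59] [ 10.   -3.2 -35.4]
233 [117 112 105] [  9.3  -3.  -44.2]
239 [116 113 109] [  9.5  -2.8 -54.4]
245 [117 115 109] [ 10.4  -2.5 -65.2]
251 [114 112 106] [  9.7  -2.4 -71.5]
257 [114 112 106] [  9.9  -2.3 -79.1]
263 [113 110 106] [  9.7  -2.1 -85.3]
269 [113 108 104] [ 10.  -2. -92.]
275 [111 110 105] [  8.9  -1.9 -95.7]
281 [67 65 64] [  33.5   -0.7 -144.1]
```

```bash
python3 - <<'E'
from h import *
w=dict(np.load("wrist0.npz"));T=w["tool_from_camera"];K=w["intrinsics"]
for (u,v) in [(245,236),(242,240),(235,250),(220,270),(200,300),(180,340),(403,236),(408,242),(420,255)]:
    z=w["z_map"][v,u];print(u,v,w["image"][v,u],((T@np.r_[(u-K[0,2])/K[0,0]*z,(v-K[1,2])/K[1,1]*z,z,1])[:3]*1000).round(1))
Ti=np.linalg.inv(T)
for X in [(0,.047,0),(0,-.047,0),(.008,.047,0),(0,0.047,-.04)]:
    x=K@(Ti@np.r_[X,1])[:3]; print(X,x[:2]/x[2])
E
python3 - <<'E'
import cv2
i=cv2.imread("pics/wrist2.png")[180:400,200:450]; cv2.imwrite("pics/wrist2c.png",cv2.resize(i,None,fx=2.5,fy=2.5,interpolation=cv2.INTER_CUBIC))
E
```

```text
245 236 [60 57 53] [  8. -46. -46.]
242 240 [51 51 45] [  8.1 -46.2 -52.4]
235 250 [50 51 46] [  8.2 -46.3 -66.8]
220 270 [48 46 42] [  8.4 -46.9 -90. ]
200 300 [67 64 64] [   6.5  -48.1 -111.6]
180 340 [68 71 73] [  23.7  -34.3 -155.6]
403 236 [101  98  89] [  8.6  49.4 -47.3]
408 242 [103 103  95] [  9.7  49.2 -59.2]
420 255 [110 112 102] [  9.7  50.7 -76.4]
(0, 0.047, 0) [383.19957508 223.61278992]
(0, -0.047, 0) [259.31275915 223.54490776]
(0.008, 0.047, 0) [383.75817236 213.54103399]
(0, 0.047, -0.04) [395.25477529 244.47471192]
```

View pics/wrist2c.png

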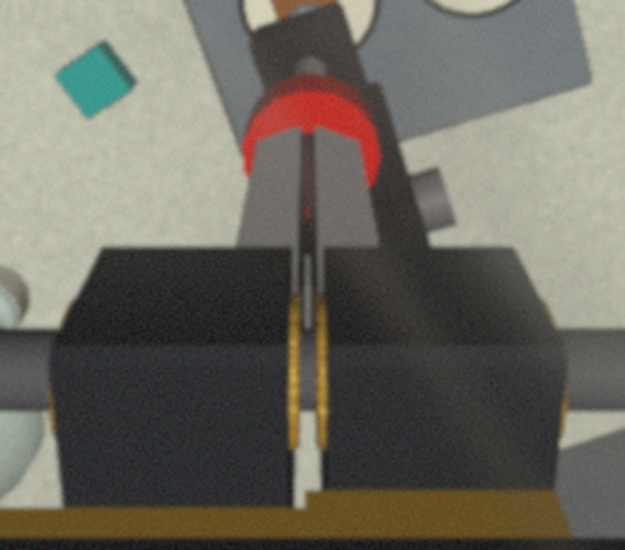

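The fingertips show about 40 mm behind the reported TCP: the knob is still up, there is no force, and the depth at the tips reads about -44 mm in the tool frame. I'll descend slowly and let the contact force fix the real offset.

Request:
step_arm(moves=[{"wx":0,"wy":0,"wz":0,"tx":0,"ty":0,"tz":3,"fingers":0},{"wx":0,"wy":0,"wz":0,"tx":0,"ty":0,"tz":6,"fingers":0},{"wx":0,"wy":0,"wz":0,"tx":0,"ty":0,"tz":9,"fingers":0},{"wx":0,"wy":0,"wz":0,"tx":0,"ty":0,"tz":12,"fingers":0},{"wx":0,"wy":0,"wz":0,"tx":0,"ty":0,"tz":15,"fingers":0},{"wx":0,"wy":0,"wz":0,"tx":0,"ty":0,"tz":18,"fingers":0},{"wx":0,"wy":0,"wz":0,"tx":0,"ty":0,"tz":18,"fingers":0},{"wx":0,"wy":0,"wz":0,"tx":0,"ty":0,"tz":18,"fingers":0}])

```text
time: 3.92
position: [0.5912, 0.2468, 0.1914]
tool_rot: [-0.0, 0.194, 0.981, -0.0]
contact_force: [0.8, 0.4, 3.3]
grip_width: 0.0006
```

```bash
cat > look.py <<'E'
from h import *
from rig import *
import sys
tag=sys.argv[1]
s=get_state(); print(s["time"],s["position"].round(4) if hasattr(s["position"],"round") else s["position"],np.round(s["contact_force"],2),s["grip_width"])
for n in sys.argv[2].split(","):
    c=camera(n); cv2.imwrite(f"pics/{n}{tag}.png",c["image"][:,:,::-1])
    if n=="wrist":
        T=c["tool_from_camera"];q=s["tool_rot"];R=Rn.from_quat(np.r_[q[1:],q[0]]).as_matrix()
        Rc=(R@T[:3,:3]).T; t=-Rc@(R@T[:3,3]+s["position"]); c["R"]=Rc;c["t"]=t
    np.savez(f"{n}_{tag}.npz",**c)
    for m,st,ce in comps(masks(c)["red"]):
            uv,P,ok=pix(c,m); print(n,st,ce.round(1),np.median(P[ok],0).round(4),np.percentile(P[ok,2],95).round(4))
s=get_state(); print(s["time"],np.round(s["position"],4),np.round(s["contact_force"],2))
E
python3 look.py 3 side,wrist
python3 - <<'E'
import cv2
i=cv2.imread("pics/side3.png")[150:300,180:340]; cv2.imwrite("pics/side3c.png",cv2.resize(i,None,fx=4,fy=4,interpolation=cv2.INTER_CUBIC))
E
```

```text
3.9167 [0.5912 0.2468 0.1914] [0.82 0.42 3.26] 0.0006109876480451011
side [416 189  29  22 131] [428.7 200. ] [ 0.465  -0.1886  0.0968] 0.1
side [245 201  18  15 164] [253.9 208.3] [0.5805 0.2569 0.2274] 0.2323
wrist [297 214  56  44 760] [327.4 230.5] [0.5818 0.2563 0.2314] 0.2325
4.0167 [0.5911 0.2468 0.1916] [0.23 0.36 2.37]
```

View pics/side3c.png

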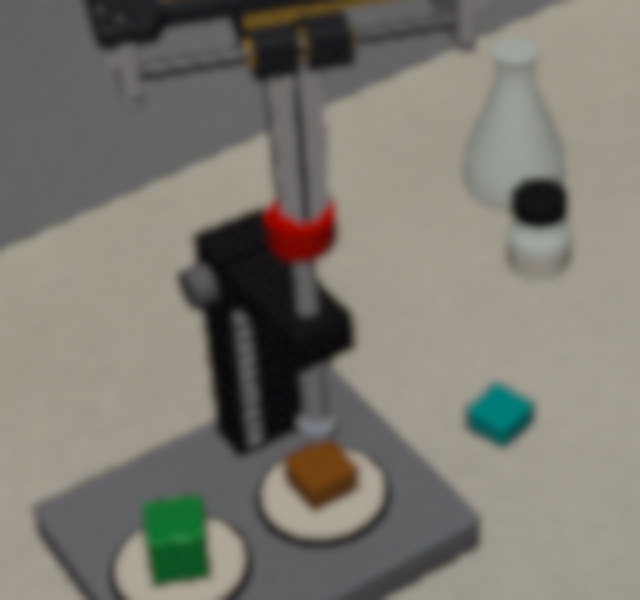

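Knob top is now at 0.232 (pressed 12 mm) with about 3 N, so the real tips are 40 mm behind the reported TCP. The foot should land at TCP z ≈ 0.164.

Request:
step_arm(moves=[{"wx":0,"wy":0,"wz":0,"tx":0,"ty":0,"tz":4,"fingers":0},{"wx":0,"wy":0,"wz":0,"tx":0,"ty":0,"tz":8,"fingers":0},{"wx":0,"wy":0,"wz":0,"tx":0,"ty":0,"tz":12,"fingers":0},{"wx":0,"wy":0,"wz":0,"tx":0,"ty":0,"tz":16,"fingers":0},{"wx":0,"wy":0,"wz":0,"tx":0,"ty":0,"tz":20,"fingers":0},{"wx":0,"wy":0,"wz":0,"tx":0,"ty":0,"tz":23,"fingers":0},{"wx":0,"wy":0,"wz":0,"tx":0,"ty":0,"tz":25,"fingers":0},{"wx":0,"wy":0,"wz":0,"tx":0,"ty":0,"tz":26,"fingers":0},{"wx":0,"wy":0,"wz":0,"tx":0,"ty":0,"tz":26,"fingers":0}])

```text
time: 4.77
position: [0.5912, 0.2469, 0.1653]
tool_rot: [0.0, 0.194, 0.981, -0.0]
contact_force: [0.8, 0.6, 3.5]
grip_width: 0.0003
```

Request:
step_arm(moves=[{"wx":0,"wy":0,"wz":0,"tx":0,"ty":0,"tz":0.7,"fingers":0},{"wx":0,"wy":0,"wz":0,"tx":0,"ty":0,"tz":1.4,"fingers":0},{"wx":0,"wy":0,"wz":0,"tx":0,"ty":0,"tz":2,"fingers":0},{"wx":0,"wy":0,"wz":0,"tx":0,"ty":0,"tz":2,"fingers":0}])

```text
time: 5.1
position: [0.5913, 0.2469, 0.1643]
tool_rot: [0.0, 0.194, 0.981, 0.0]
contact_force: [-2.0, 0.2, 12.3]
grip_width: 0.0005
```

Request:
step_arm(moves=[{"wx":0,"wy":0,"wz":0,"tx":0,"ty":0,"tz":0.3,"fingers":0},{"wx":0,"wy":0,"wz":0,"tx":0,"ty":0,"tz":0.3,"fingers":0},{"wx":0,"wy":0,"wz":0,"tx":0,"ty":0,"tz":0.3,"fingers":0},{"wx":0,"wy":0,"wz":0,"tx":0,"ty":0,"tz":0.3,"fingers":0},{"wx":0,"wy":0,"wz":0,"tx":0,"ty":0,"tz":0.3,"fingers":0},{"wx":0,"wy":0,"wz":0,"tx":0,"ty":0,"tz":0.3,"fingers":0}])

```text
time: 5.6
position: [0.5913, 0.2469, 0.1643]
tool_rot: [0.0, 0.194, 0.981, 0.0]
contact_force: [-3.0, -1.1, 16.1]
grip_width: 0.0004
```

```bash
python3 look.py 4 side,wrist
python3 - <<'E'
import cv2
i=cv2.imread("pics/side4.png")[150:300,180:340]; cv2.imwrite("pics/side4c.png",cv2.resize(i,None,fx=4,fy=4,interpolation=cv2.INTER_CUBIC))
E
```

```text
5.6 [0.5913 0.2469 0.1643] [-2.98 -1.11 16.1 ] 0.0003899131969851489
side [417 189  28  22 126] [429.  199.9] [ 0.4647 -0.1914  0.0968] 0.0998
side [246 210  18  16 167] [254.6 218.5] [0.5807 0.2571 0.2008] 0.2054
wrist [297 215  56  43 756] [327.2 230.8] [0.5821 0.2564 0.2045] 0.2056
5.7 [0.5913 0.2469 0.1643] [-2.86 -0.74 16.35]
```

View pics/side4c.png

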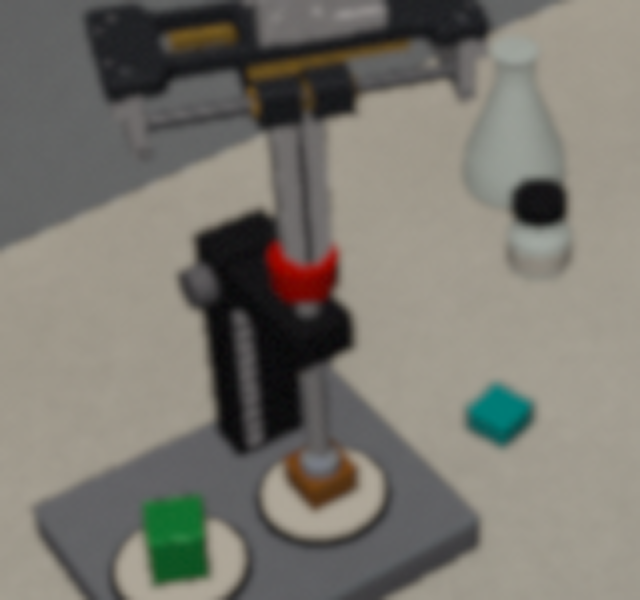

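Request:
step_arm(moves=[{"wx":0,"wy":0,"wz":0,"tx":0,"ty":0,"tz":0,"fingers":0},{"wx":0,"wy":0,"wz":0,"tx":0,"ty":0,"tz":0,"fingers":0},{"wx":0,"wy":0,"wz":0,"tx":0,"ty":0,"tz":0,"fingers":0},{"wx":0,"wy":0,"wz":0,"tx":0,"ty":0,"tz":0,"fingers":0},{"wx":0,"wy":0,"wz":0,"tx":0,"ty":0,"tz":0,"fingers":0},{"wx":0,"wy":0,"wz":0,"tx":0,"ty":0,"tz":-2,"fingers":0},{"wx":0,"wy":0,"wz":0,"tx":0,"ty":0,"tz":-6,"fingers":0},{"wx":0,"wy":0,"wz":0,"tx":0,"ty":0,"tz":-11,"fingers":0},{"wx":0,"wy":0,"wz":0,"tx":0,"ty":0,"tz":-17,"fingers":0},{"wx":0,"wy":0,"wz":0,"tx":0,"ty":0,"tz":-23,"fingers":0},{"wx":0,"wy":0,"wz":0,"tx":0,"ty":0,"tz":-29,"fingers":0},{"wx":0,"wy":0,"wz":0,"tx":0,"ty":0,"tz":-35,"fingers":0},{"wx":0,"wy":0,"wz":0,"tx":0,"ty":0,"tz":-41,"fingers":0},{"wx":0,"wy":0,"wz":0,"tx":0,"ty":0,"tz":-50,"fingers":0},{"wx":0,"wy":0,"wz":0,"tx":0,"ty":0,"tz":-65,"fingers":0},{"wx":0,"wy":0,"wz":0,"tx":0,"ty":0,"tz":-85,"fingers":0},{"wx":0,"wy":0,"wz":0,"tx":0,"ty":0,"tz":-100,"fingers":0},{"wx":0,"wy":0,"wz":0,"tx":0,"ty":0,"tz":-100,"fingers":0}])

```text
time: 7.2
position: [0.592, 0.247, 0.2665]
tool_rot: [0.001, 0.194, 0.981, 0.001]
contact_force: [0.3, -0.2, 1.0]
grip_width: 0.0003
```

```bash
python3 look.py 5 side,top,wrist
python3 - <<'E'
from h import *
from rig import get_state
i=cv2.imread("pics/side5.png")[150:300,180:340]; cv2.imwrite("pics/side5c.png",cv2.resize(i,None,fx=4,fy=4,interpolation=cv2.INTER_CUBIC))
s=get_state()
c=dict(np.load("top_5.npz"))
for m,st,ce in comps(masks(c)["red"]):
    uv,P,ok=pix(c,m)
    if st[2]>40:
        X=ray(c,uv,0.096)[:,:2]; v=cv2.fitLine(X.astype(np.float32),cv2.DIST_HUBER,0,.01,.01).ravel()
        e=(X-X.mean(0))@v[:2]; print("len",np.ptp(e),"mid",X.mean(0)+v[:2]*(e.max()+e.min())/2,np.degrees(np.arctan2(v[1],v[0])))
print(rel(s,[0.468,-0.203,0.265],np.radians(3.83)),s["joint_pos"])
E
```

```text
7.2 [0.592  0.247  0.2665] [ 0.28 -0.2   1.04] 0.00025168447470813593
side [416 189  29  22 131] [428.7 200. ] [ 0.4651 -0.189   0.0968] 0.1003
side [246 193  17  17 235] [254.3 201. ] [0.5838 0.2524 0.2436] 0.2459
top [420 243  53  12 192] [446.4 248.7] [ 0.4678 -0.2042  0.0964] 0.0997
wrist [ 304  195   42   38 1289] [324.3 214.2] [0.5916 0.2502 0.2476] 0.2487
wrist [  0 200  20  16 137] [  7.7 206.6] [ 0.4677 -0.1464  0.1001] 0.1016
7.35 [0.5907 0.2466 0.2627] [0.46 0.33 0.22]
len 0.1266064868137318 mid [ 0.46788818 -0.20291794] -86.12789
(array([ -57.4, -462.5,   -2. ]), array([-1.000e-03, -0.000e+00,  1.114e+00])) [-0.74201845  0.30905841  0.31965913  1.581582   -0.10025922  1.26822283
  0.7745176 ]
```

View pics/side5c.png

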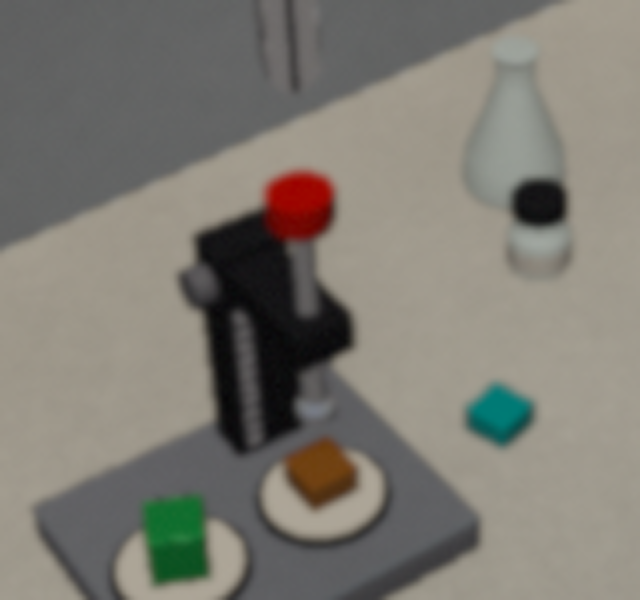

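Spindle is fully back up and the blocks are unmoved. Next is a spot above the bar, with the jaws turned across it.

Request:
step_arm(moves=[{"wx":0,"wy":0,"wz":0.06,"tx":-2,"ty":-15,"tz":-2,"fingers":40},{"wx":0,"wy":0,"wz":0.14,"tx":-5,"ty":-42,"tz":-2,"fingers":40},{"wx":0,"wy":0,"wz":0.22,"tx":-9,"ty":-72,"tz":-2,"fingers":40},{"wx":0,"wy":0,"wz":0.3,"tx":-13,"ty":-104,"tz":-2,"fingers":40},{"wx":0,"wy":0,"wz":0.38,"tx":-17,"ty":-136,"tz":-2,"fingers":40},{"wx":0,"wy":0,"wz":0.46,"tx":-21,"ty":-168,"tz":-2,"fingers":40},{"wx":0,"wy":0,"wz":0.54,"tx":-25,"ty":-200,"tz":-2,"fingers":40},{"wx":0,"wy":0,"wz":0.62,"tx":-29,"ty":-232,"tz":-2,"fingers":40},{"wx":0,"wy":0,"wz":0.7,"tx":-33,"ty":-264,"tz":-2,"fingers":40},{"wx":0,"wy":0,"wz":0.78,"tx":-37,"ty":-296,"tz":-2,"fingers":40},{"wx":0,"wy":0,"wz":0.86,"tx":-41,"ty":-328,"tz":-2,"fingers":40},{"wx":0,"wy":0,"wz":0.94,"tx":-45,"ty":-360,"tz":-2,"fingers":40},{"wx":0,"wy":0,"wz":1.01,"tx":-49,"ty":-392,"tz":-2,"fingers":40},{"wx":0,"wy":0,"wz":1.07,"tx":-53,"ty":-424,"tz":-2,"fingers":40},{"wx":0,"wy":0,"wz":1.1,"tx":-56,"ty":-450,"tz":-2,"fingers":40},{"wx":0,"wy":0,"wz":1.114,"tx":-57,"ty":-462,"tz":-2,"fingers":40},{"wx":0,"wy":0,"wz":1.114,"tx":-57,"ty":-462,"tz":-2,"fingers":40},{"wx":0,"wy":0,"wz":1.114,"tx":-57,"ty":-462,"tz":-2,"fingers":40},{"wx":0,"wy":0,"wz":1.114,"tx":-57,"ty":-462,"tz":-2,"fingers":40}])

```text
time: 8.93
position: [0.4686, -0.2007, 0.2648]
tool_rot: [-0.0, 0.682, 0.731, -0.0]
contact_force: [-0.3, 1.1, -0.2]
grip_width: 0.0398
```

```bash
python3 look.py 6 wrist
python3 - <<'E'
from h import *
from rig import get_state
s=get_state();print(s["joint_pos"])
c=dict(np.load("wrist_6.npz"))
T=c["tool_from_camera"];Ti=np.linalg.inv(T);K=c["intrinsics"]
for m,st,ce in comps(masks(c)["red"]):
    uv,P,ok=pix(c,m)
    X=ray(c,uv,0.096)[:,:2]; v=cv2.fitLine(X.astype(np.float32),cv2.DIST_HUBER,0,.01,.01).ravel()
    e=(X-X.mean(0))@v[:2]; print(st,"len",np.ptp(e),"mid",X.mean(0)+v[:2]*(e.max()+e.min())/2,np.degrees(np.arctan2(v[1],v[0])))
# finger tips in tool frame: depth points nearest
print(rel(s,[0.468,-0.203,0.033],np.radians(3.83)))
v,u=np.nonzero((c["z_map"]>0)&(c["z_map"]<0.25)); z=c["z_map"][v,u]
Q=(T@np.c_[(u-K[0,2])/K[0,0]*z,(v-K[1,2])/K[1,1]*z,z,np.ones(len(z))].T).T[:,:3]*1000
f=(abs(Q[:,1])<60)&(Q[:,2]>-100)
for sg in(1,-1):
    q=Q[f&(Q[:,1]*sg>0)]; print(sg,len(q),np.percentile(q,[2,50,98],axis=0).round(1))
E
```

```text
8.9333 [ 0.4686 -0.2007  0.2648] [-0.28  1.08 -0.15] 0.03984320498638351
wrist [320 133   6  96 473] [322.1 182.3] [ 0.468  -0.2054  0.0982] 0.0997
8.9833 [ 0.4687 -0.2006  0.2648] [0.15 0.25 0.43]
[-0.39487501  0.06292331  0.71913658  1.87247719 -0.04396646  1.22283643
  0.40781573]
[320 133   6  96 473] len 0.12490010617888013 mid [ 0.46828835 -0.20253031] -85.83538
(array([ -2.3,  -0.7, 231.8]), array([-0.001, -0.   ,  0.003]))
1 1551 [[ -5.6  20.1 -99.4]
 [ 10.2  23.4 -78.9]
 [ 11.   31.9 -44.4]]
-1 1544 [[ -5.8 -31.4 -99.3]
 [ 10.2 -23.  -78.8]
 [ 11.  -19.7 -44.5]]
```

View pics/wrist6.png

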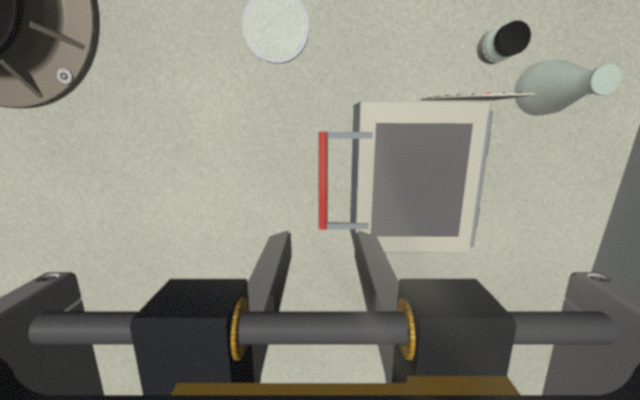

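Request:
step_arm(moves=[{"wx":0,"wy":0,"wz":0,"tx":0,"ty":-0.5,"tz":25,"fingers":40},{"wx":0,"wy":0,"wz":0,"tx":-2,"ty":-0.5,"tz":55,"fingers":40},{"wx":0,"wy":0,"wz":0,"tx":-2,"ty":-0.5,"tz":85,"fingers":40},{"wx":0,"wy":0,"wz":0,"tx":-2,"ty":-0.5,"tz":115,"fingers":40},{"wx":0,"wy":0,"wz":0,"tx":-2,"ty":-0.5,"tz":140,"fingers":40},{"wx":0,"wy":0,"wz":0,"tx":-2,"ty":-0.5,"tz":160,"fingers":40},{"wx":0,"wy":0,"wz":0,"tx":-2,"ty":-0.5,"tz":175,"fingers":40},{"wx":0,"wy":0,"wz":0,"tx":-2,"ty":-0.5,"tz":190,"fingers":40},{"wx":0,"wy":0,"wz":0,"tx":-2,"ty":-0.5,"tz":204,"fingers":40},{"wx":0,"wy":0,"wz":0,"tx":-2,"ty":-0.5,"tz":216,"fingers":40},{"wx":0,"wy":0,"wz":0,"tx":-2,"ty":-0.5,"tz":225,"fingers":40},{"wx":0,"wy":0,"wz":0,"tx":-2,"ty":-0.5,"tz":230,"fingers":40},{"wx":0,"wy":0,"wz":0,"tx":-2,"ty":-0.5,"tz":232,"fingers":40},{"wx":0,"wy":0,"wz":0,"tx":-2,"ty":-0.5,"tz":232,"fingers":40}])

```text
time: 10.15
position: [0.4679, -0.2041, 0.0331]
tool_rot: [-0.0, 0.683, 0.73, -0.0]
contact_force: [0.2, -0.2, 0.7]
grip_width: 0.0397
```

```bash
python3 look.py 7 wrist,side
python3 - <<'E'
import cv2
i=cv2.imread("pics/side7.png")[100:250,320:480]; cv2.imwrite("pics/side7c.png",cv2.resize(i,None,fx=4,fy=4,interpolation=cv2.INTER_CUBIC))
E
```

```text
10.15 [ 0.4679 -0.2041  0.0331] [ 0.25 -0.19  0.72] 0.03965140312099627
wrist [ 315  144   18  168 2445] [322.9 230.9] [ 0.4669 -0.1839  0.098 ] 0.0993
wrist [316 344  16  13 184] [323.5 349.7] [ 0.4724 -0.2609  0.098 ] 0.1873
side [246 193  17  17 236] [254.2 201. ] [0.584  0.2528 0.2435] 0.246
side [416 193  23  19 115] [425.8 202. ] [ 0.4643 -0.1782  0.0965] 0.0996
10.25 [ 0.4683 -0.2043  0.0337] [-0.9   0.06 -0.55]
```

View pics/wrist7.png

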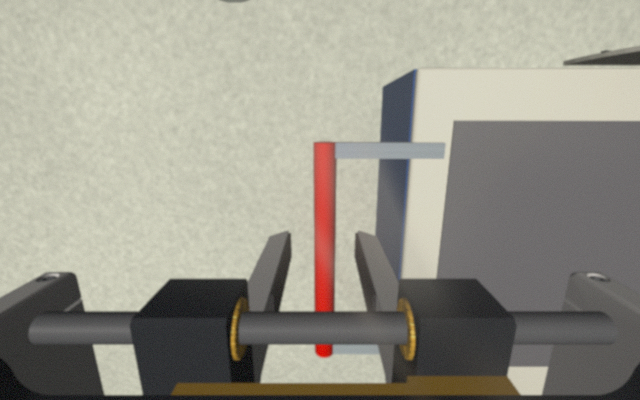

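View pics/side7c.png

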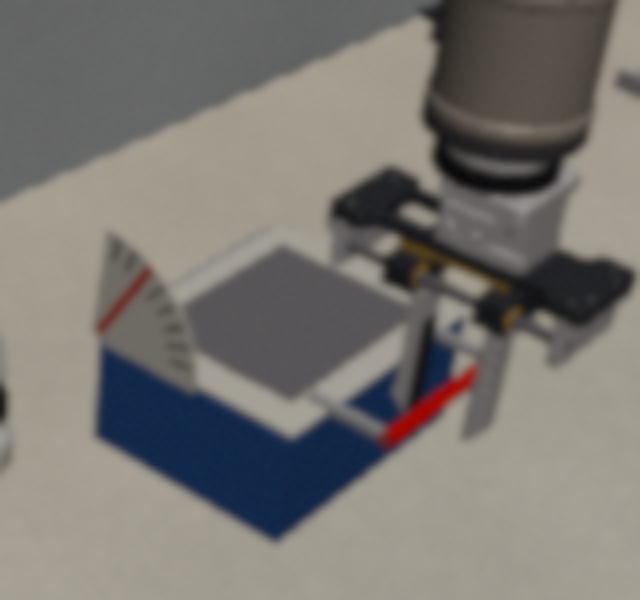

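Fingers straddle the bar with the free finger inside the gap, so I'll close.

Request:
step_arm(moves=[{"wx":0,"wy":0,"wz":0,"tx":0,"ty":0,"tz":0,"fingers":10},{"wx":0,"wy":0,"wz":0,"tx":0,"ty":0,"tz":0,"fingers":6},{"wx":0,"wy":0,"wz":0,"tx":0,"ty":0,"tz":0,"fingers":0},{"wx":0,"wy":0,"wz":0,"tx":0,"ty":0,"tz":0,"fingers":0},{"wx":0,"wy":0,"wz":0,"tx":0,"ty":0,"tz":0,"fingers":0},{"wx":0,"wy":0,"wz":0,"tx":0,"ty":0,"tz":0,"fingers":0},{"wx":0,"wy":0,"wz":0,"tx":0,"ty":0,"tz":0,"fingers":0},{"wx":0,"wy":0,"wz":0,"tx":0,"ty":0,"tz":0,"fingers":0}])

```text
time: 10.92
position: [0.469, -0.2042, 0.0335]
tool_rot: [0.001, 0.683, 0.731, 0.0]
contact_force: [4.6, 1.2, -1.2]
grip_width: 0.0112
```

Run:
```python
import numpy as np
a,h=205,3
f=lambda t:np.array([a*(1-np.cos(t))+h*np.sin(t),-(a*np.sin(t)-h*(1-np.cos(t)))])
for d in range(2,63,2): print(d,f(np.radians(d)).round(1), (f(np.radians(d))-f(np.radians(30))).round(1))
```

```text
2 [ 0.2 -7.2] [-28.7  94.9]
4 [  0.7 -14.3] [-28.3  87.8]
6 [  1.4 -21.4] [-27.5  80.7]
8 [  2.4 -28.5] [-26.6  73.6]
10 [  3.6 -35.6] [-25.3  66.5]
12 [  5.1 -42.6] [-23.9  59.5]
14 [  6.8 -49.5] [-22.1  52.6]
16 [  8.8 -56.4] [-20.2  45.7]
18 [ 11.  -63.2] [-18.   38.9]
20 [ 13.4 -69.9] [-15.6  32.2]
22 [ 16.1 -76.6] [-12.9  25.5]
24 [ 18.9 -83.1] [-10.  19.]
26 [ 22.1 -89.6] [-6.9 12.5]
28 [ 25.4 -95.9] [-3.6  6.2]
30 [  29.  -102.1] [0. 0.]
32 [  32.7 -108.2] [ 3.8 -6.1]
34 [  36.7 -114.1] [  7.8 -12. ]
36 [  40.9 -119.9] [ 12.  -17.8]
38 [  45.3 -125.6] [ 16.3 -23.5]
40 [  49.9 -131.1] [ 20.9 -29. ]
42 [  54.7 -136.4] [ 25.7 -34.3]
44 [  59.6 -141.6] [ 30.7 -39.5]
46 [  64.8 -146.5] [ 35.8 -44.5]
48 [  70.1 -151.4] [ 41.1 -49.3]
50 [  75.5 -156. ] [ 46.6 -53.9]
52 [  81.2 -160.4] [ 52.2 -58.3]
54 [  86.9 -164.6] [ 58.  -62.5]
56 [  92.9 -168.6] [ 63.9 -66.5]
58 [  98.9 -172.4] [ 69.9 -70.3]
60 [ 105.1 -176. ] [ 76.1 -73.9]
62 [ 111.4 -179.4] [ 82.4 -77.3]
```

Request:
step_arm(moves=[{"wx":0,"wy":0,"wz":0,"tx":0,"ty":0,"tz":-3.5,"fingers":0},{"wx":0,"wy":0,"wz":0,"tx":0,"ty":0.2,"tz":-8,"fingers":0},{"wx":0,"wy":0,"wz":0,"tx":0,"ty":0.7,"tz":-14.3,"fingers":0},{"wx":0,"wy":0,"wz":0,"tx":0,"ty":1.4,"tz":-21.4,"fingers":0},{"wx":0,"wy":0,"wz":0,"tx":0,"ty":2.4,"tz":-28.5,"fingers":0},{"wx":0,"wy":0,"wz":0,"tx":0,"ty":3.6,"tz":-35.6,"fingers":0},{"wx":0,"wy":0,"wz":0,"tx":0,"ty":5.1,"tz":-42.6,"fingers":0},{"wx":0,"wy":0,"wz":0,"tx":0,"ty":6.8,"tz":-49.5,"fingers":0},{"wx":0,"wy":0,"wz":0,"tx":0,"ty":8.8,"tz":-56.4,"fingers":0},{"wx":0,"wy":0,"wz":0,"tx":0,"ty":11,"tz":-63.2,"fingers":0},{"wx":0,"wy":0,"wz":0,"tx":0,"ty":13.4,"tz":-69.9,"fingers":0},{"wx":0,"wy":0,"wz":0,"tx":0,"ty":16.1,"tz":-76.6,"fingers":0},{"wx":0,"wy":0,"wz":0,"tx":0,"ty":18.9,"tz":-83.1,"fingers":0},{"wx":0,"wy":0,"wz":0,"tx":0,"ty":22.1,"tz":-89.6,"fingers":0},{"wx":0,"wy":0,"wz":0,"tx":0,"ty":25.4,"tz":-95.9,"fingers":0},{"wx":0,"wy":0,"wz":0,"tx":0,"ty":29,"tz":-102.1,"fingers":0},{"wx":0,"wy":0,"wz":0,"tx":0,"ty":29,"tz":-102.1,"fingers":0}])

```text
time: 12.33
position: [0.5004, -0.2021, 0.1366]
tool_rot: [0.002, 0.683, 0.731, 0.001]
contact_force: [18.1, -2.3, -13.6]
grip_width: 0.0109
```

```bash
python3 look.py 8 wrist,side,top
python3 - <<'E'
import cv2
i=cv2.imread("pics/side8.png")[100:250,320:480]; cv2.imwrite("pics/side8c.png",cv2.resize(i,None,fx=4,fy=4,interpolation=cv2.INTER_CUBIC))
E
```

```text
12.3333 [ 0.5004 -0.2021  0.1366] [ 18.09  -2.34 -13.56] 0.010896723502804948
wrist [ 312  144   21  168 2914] [321.9 230.6] [ 0.4984 -0.1822  0.2039] 0.2053
wrist [314 344  18  16 248] [322.2 351. ] [ 0.5037 -0.2579  0.2039] 0.2056
side [412 156  16  15  74] [420.1 163.3] [ 0.4936 -0.1677  0.202 ] 0.2053
side [246 193  17  17 233] [254.3 200.9] [0.5844 0.2526 0.2436] 0.2457
top [233 195  17  18 235] [241.2 203.5] [0.5913 0.2474 0.2427] 0.2455
top [427 227  27   9 129] [440.3 231.4] [ 0.4959 -0.1655  0.2014] 0.205
12.4833 [ 0.4998 -0.2021  0.1357] [ 19.94  -2.32 -14.54]
```

View pics/wrist8.png

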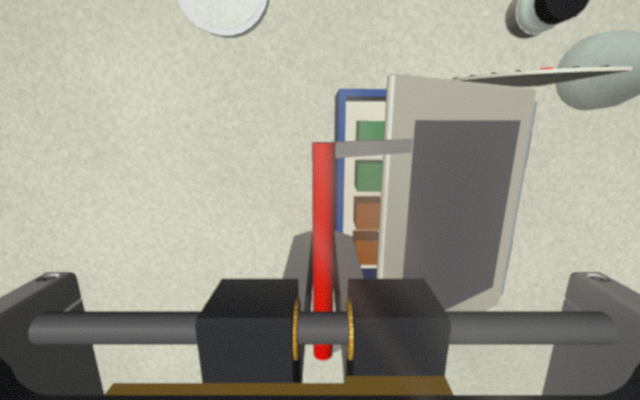

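View pics/side8c.png

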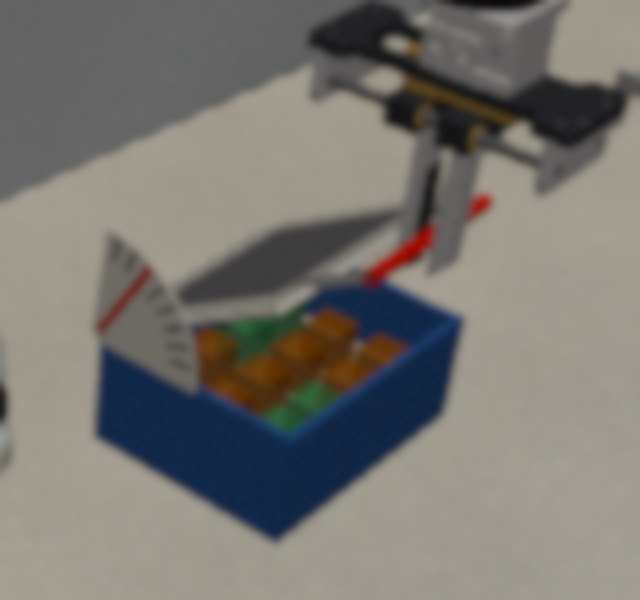

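There's about 22 N of pull toward the hinge, so the commanded radius is a bit too large. I'll pull the path in by 2 mm and go on to 50°.

Request:
step_arm(moves=[{"wx":0,"wy":0,"wz":0,"tx":0,"ty":1.9,"tz":1.1,"fingers":0},{"wx":0,"wy":0,"wz":0,"tx":0,"ty":5.7,"tz":-4.9,"fingers":0},{"wx":0,"wy":0,"wz":0,"tx":0,"ty":9.6,"tz":-10.8,"fingers":0},{"wx":0,"wy":0,"wz":0,"tx":0,"ty":13.8,"tz":-16.5,"fingers":0},{"wx":0,"wy":0,"wz":0,"tx":0,"ty":18,"tz":-22.1,"fingers":0},{"wx":0,"wy":0,"wz":0,"tx":0,"ty":22.6,"tz":-27.6,"fingers":0},{"wx":0,"wy":0,"wz":0,"tx":0,"ty":27.3,"tz":-32.8,"fingers":0},{"wx":0,"wy":0,"wz":0,"tx":0,"ty":32.3,"tz":-38,"fingers":0},{"wx":0,"wy":0,"wz":0,"tx":0,"ty":37.3,"tz":-42.9,"fingers":0},{"wx":0,"wy":0,"wz":0,"tx":0,"ty":42.6,"tz":-47.7,"fingers":0},{"wx":0,"wy":0,"wz":0,"tx":0,"ty":48,"tz":-52.2,"fingers":0},{"wx":0,"wy":0,"wz":0,"tx":0,"ty":48,"tz":-52.2,"fingers":0}])

```text
time: 13.48
position: [0.545, -0.1992, 0.1887]
tool_rot: [-0.0, 0.683, 0.73, -0.0]
contact_force: [-11.6, 2.3, 10.7]
grip_width: 0.0109
```

```bash
python3 look.py 9 wrist,side
python3 - <<'E'
import cv2
i=cv2.imread("pics/side9.png")[100:250,320:480]; cv2.imwrite("pics/side9c.png",cv2.resize(i,None,fx=4,fy=4,interpolation=cv2.INTER_CUBIC))
E
```

```text
13.4833 [ 0.545  -0.1992  0.1887] [-11.61   2.29  10.69] 0.010852694553712456
wrist [ 312  143   20  169 2989] [321.5 228.9] [ 0.5432 -0.1785  0.2544] 0.2557
wrist [314 344  17  14 206] [321.9 349.9] [ 0.5484 -0.2557  0.2546] 0.343
side [425 125   6   5  16] [427.3 127.2] [ 0.5427 -0.2455  0.2525] 0.2551
side [399 132  17  13  75] [408.1 138.2] [ 0.5382 -0.1692  0.2517] 0.2547
side [246 193  17  17 234] [254.3 201. ] [0.5842 0.2522 0.2434] 0.2456
13.5833 [ 0.5442 -0.1992  0.1882] [-9.76  1.5   8.49]
```

View pics/side9c.png

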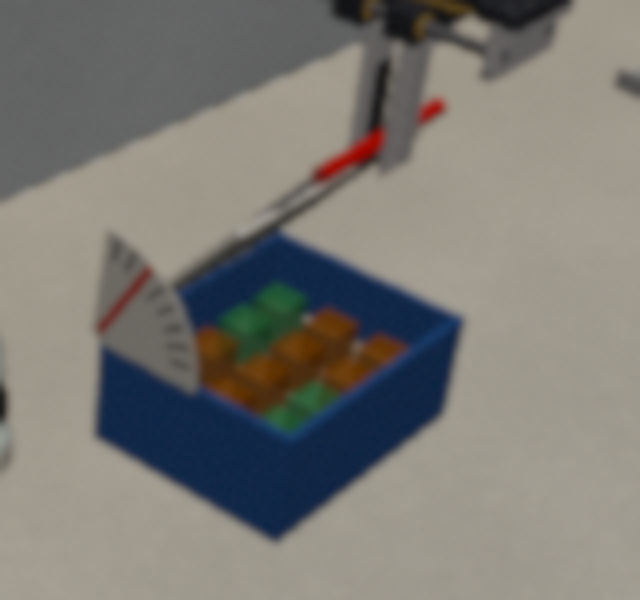

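Request:
step_arm(moves=[{"wx":0,"wy":0,"wz":0,"tx":0,"ty":2.4,"tz":-2.8,"fingers":0},{"wx":0,"wy":0,"wz":0,"tx":0,"ty":5.2,"tz":-5,"fingers":0},{"wx":0,"wy":0,"wz":0,"tx":0,"ty":8,"tz":-7.1,"fingers":0},{"wx":0,"wy":0,"wz":0,"tx":0,"ty":10.9,"tz":-9.2,"fingers":0},{"wx":0,"wy":0,"wz":0,"tx":0,"ty":13.9,"tz":-11.3,"fingers":0},{"wx":0,"wy":0,"wz":0,"tx":0,"ty":17,"tz":-13.3,"fingers":0},{"wx":0,"wy":0,"wz":0,"tx":0,"ty":20,"tz":-15.2,"fingers":0},{"wx":0,"wy":0,"wz":0,"tx":0,"ty":23,"tz":-17.1,"fingers":0},{"wx":0,"wy":0,"wz":0,"tx":0,"ty":25,"tz":-18.3,"fingers":0},{"wx":0,"wy":0,"wz":0,"tx":0,"ty":26.1,"tz":-18.9,"fingers":0},{"wx":0,"wy":0,"wz":0,"tx":0,"ty":26.1,"tz":-18.9,"fingers":0},{"wx":0,"wy":0,"wz":0,"tx":0,"ty":26.1,"tz":-18.9,"fingers":0}])

```text
time: 14.58
position: [0.571, -0.1975, 0.2067]
tool_rot: [0.0, 0.683, 0.73, -0.0]
contact_force: [-5.2, -1.1, 6.0]
grip_width: 0.0109
```

```bash
python3 look.py a wrist,side,top
python3 - <<'E'
from h import *
i=cv2.imread("pics/sidea.png")[100:250,320:480]; cv2.imwrite("pics/sideac.png",cv2.resize(i,None,fx=4,fy=4,interpolation=cv2.INTER_CUBIC))
E
```

```text
14.5833 [ 0.571  -0.1975  0.2067] [-5.19 -1.06  6.03] 0.010887362297637546
wrist [ 312  143   21  169 3236] [321.9 226.9] [ 0.5694 -0.1752  0.2722] 0.2736
wrist [314 344  17  14 204] [321.9 349.9] [ 0.5744 -0.2541  0.2725] 0.3612
side [417 116   6   4  16] [419.4 117.4] [ 0.5699 -0.2452  0.2688] 0.2725
side [391 121  17  13  72] [400.1 127.6] [ 0.5647 -0.1672  0.2706] 0.2729
side [246 193  17  17 234] [254.3 201. ] [0.5838 0.2523 0.2433] 0.2457
top [427 187  30  10 153] [441.5 191.5] [ 0.567  -0.1629  0.2707] 0.2735
top [233 195  17  18 234] [241.2 203.6] [0.5911 0.2473 0.2428] 0.2452
14.7333 [ 0.571  -0.1975  0.2067] [-5.38 -1.42  5.27]
```

View pics/sideac.png

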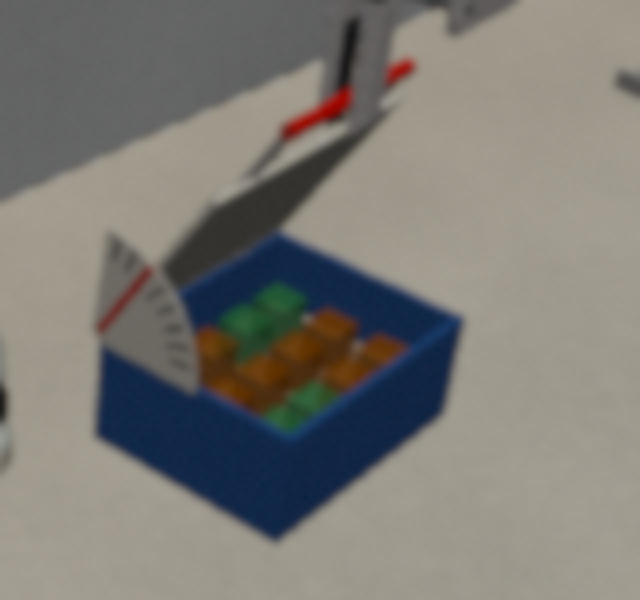

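View pics/topa.png

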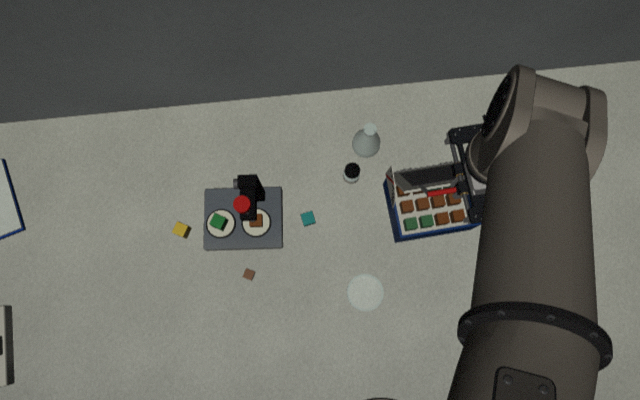

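View pics/wrista.png

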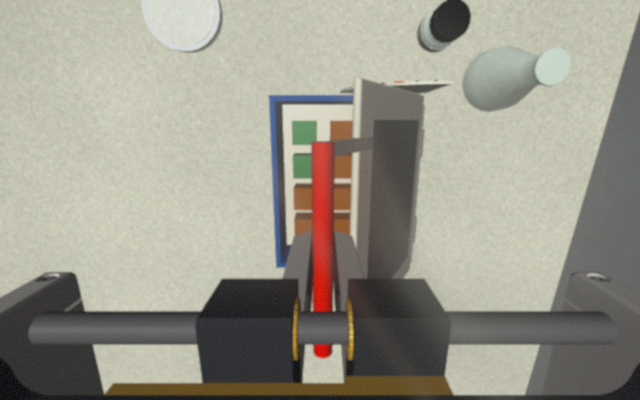

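```bash
cat > ang.py <<'E'
from h import *
import sys
def fit(f,box):
    c=dict(np.load(f)); x0,y0,x1,y1=box; m=np.zeros((400,640),bool); m[y0:y1,x0:x1]=1
    uv,P,ok=pix(c,m); P=P[ok]
    for _ in range(6):
        n=np.linalg.svd(P-np.median(P,0),full_matrices=False)[2][2]; d=(P-np.median(P,0))@n; d-=np.median(d); P2=P[abs(d)<max(.002,1.5*np.std(d))]
        if len(P2)==len(P): break
        P=P2
    n*=np.sign(n[2]); print(f,len(P),"n",n.round(3),"tilt",np.degrees(np.arccos(n[2])).round(2),"az",np.degrees(np.arctan2(n[1],n[0])).round(1),"std mm",(d.std()*1000).round(2),P.min(0).round(3),P.max(0).round(3))
fit("wrist_6.npz",(375,130,470,230))
fit("wrist_8.npz",(420,130,510,250))
fit("wrist_a.npz",(380,130,412,230))
fit("side_a.npz",(372,140,390,165))
E
python3 ang.py
python3 - <<'E'
from h import *
c=dict(np.load("wrist_a.npz"))
for m,st,ce in comps(masks(c)["red"])[:1]:
    uv,P,ok=pix(c,m); uv=uv[uv[:,1]<230]
    X=ray(c,uv,0.2705); v=cv2.fitLine(X[:,:2].astype(np.float32),cv2.DIST_HUBER,0,.01,.01).ravel(); print(v, "x at y=-.2:",v[2]+(-.2-v[3])*v[0]/v[1])
E
```

```text
wrist_6.npz 9336 n [ 0.002 -0.     1.   ] tilt 0.11 az -0.2 std mm 0.76 [ 0.53  -0.262  0.092] [ 0.672 -0.124  0.096]
wrist_8.npz 10762 n [0.52  0.034 0.854] tilt 31.38 az 3.7 std mm 0.43 [ 0.555 -0.23   0.092] [ 0.677 -0.123  0.164]
wrist_a.npz 3188 n [0.857 0.056 0.513] tilt 59.14 az 3.8 std mm 0.22 [ 0.608 -0.234  0.098] [ 0.674 -0.125  0.2  ]
side_a.npz 187 n [-0.69  -0.707  0.152] tilt 81.27 az -134.3 std mm 6.33 [ 0.577 -0.46  -0.004] [ 0.875 -0.116  0.243]
[ 0.07446229 -0.99722385  0.5680656  -0.15451507] x at y=-.2: 0.5714619
```

Request:
step_arm(moves=[{"wx":0,"wy":0,"wz":0,"tx":0,"ty":1,"tz":-0.7,"fingers":0},{"wx":0,"wy":0,"wz":0,"tx":0,"ty":2,"tz":-1.4,"fingers":0},{"wx":0,"wy":0,"wz":0,"tx":0,"ty":2.7,"tz":-1.9,"fingers":0},{"wx":0,"wy":0,"wz":0,"tx":0,"ty":2.7,"tz":-1.9,"fingers":0},{"wx":0,"wy":0,"wz":0,"tx":0,"ty":2.7,"tz":-1.9,"fingers":0},{"wx":0,"wy":0,"wz":0,"tx":0,"ty":2.7,"tz":-1.9,"fingers":0},{"wx":0,"wy":0,"wz":0,"tx":0,"ty":2.7,"tz":-1.9,"fingers":0},{"wx":0,"wy":0,"wz":0,"tx":0,"ty":2.7,"tz":-1.9,"fingers":0}])

```text
time: 15.4
position: [0.5735, -0.1973, 0.2082]
tool_rot: [0.0, 0.683, 0.73, -0.0]
contact_force: [-1.1, -3.6, -0.2]
grip_width: 0.0109
```

```bash
python3 look.py b wrist,side; sed -i '/^fit(/d' ang.py
cat >> ang.py <<'E'
fit("wrist_b.npz",(380,130,408,230))
E
python3 ang.py
python3 - <<'E'
import cv2
i=cv2.imread("pics/sideb.png")[90:290,200:460]; cv2.imwrite("pics/sidebc.png",cv2.resize(i,None,fx=3,fy=3,interpolation=cv2.INTER_CUBIC))
E
```

```text
15.4 [ 0.5735 -0.1973  0.2082] [-1.09 -3.64 -0.22] 0.010933454031755593
wrist [ 312  143   21  169 3232] [322.  226.7] [ 0.5719 -0.1749  0.2737] 0.2751
wrist [314 344  17  14 206] [321.9 349.9] [ 0.5769 -0.2539  0.274 ] 0.3625
side [416 115   6   5  18] [418.4 116.6] [ 0.5712 -0.2411  0.2716] 0.2753
side [390 121  17  12  71] [399.3 126.8] [ 0.5664 -0.1645  0.2721] 0.2759
side [246 193  17  17 235] [254.3 201. ] [0.5832 0.2525 0.2434] 0.2459
15.5 [ 0.5735 -0.1973  0.2082] [-1.25 -4.8  -0.9 ]
wrist_b.npz 2795 n [0.863 0.057 0.502] tilt 59.9 az 3.8 std mm 0.2 [ 0.611 -0.232  0.105] [ 0.671 -0.125  0.198]
```

View pics/sidebc.png

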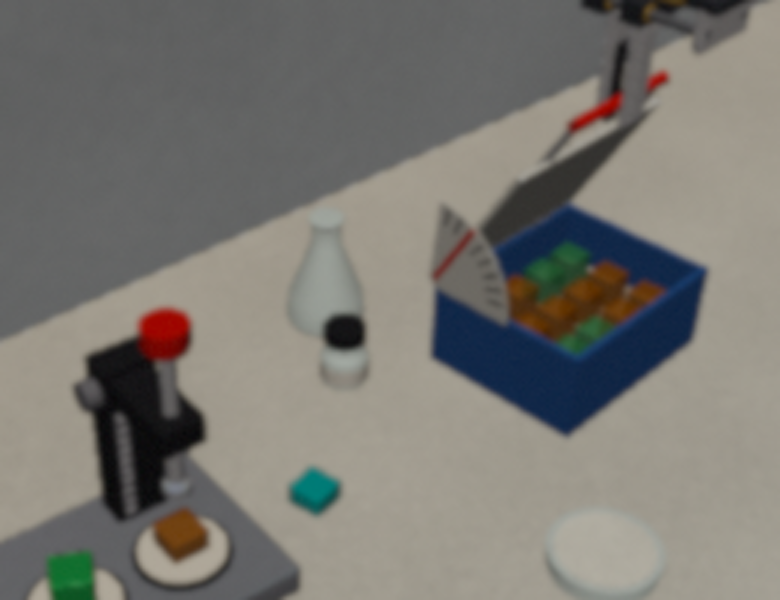

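Request:
step_arm(moves=[{"wx":0,"wy":0,"wz":0,"tx":0,"ty":0.2,"tz":-0.1,"fingers":0},{"wx":0,"wy":0,"wz":0,"tx":0,"ty":0.2,"tz":-0.1,"fingers":0},{"wx":0,"wy":0,"wz":0,"tx":0,"ty":0.2,"tz":-0.1,"fingers":0},{"wx":0,"wy":0,"wz":0,"tx":0,"ty":0.2,"tz":-0.1,"fingers":0},{"wx":0,"wy":0,"wz":0,"tx":0,"ty":0.2,"tz":-0.1,"fingers":0},{"wx":0,"wy":0,"wz":0,"tx":0,"ty":0.2,"tz":-0.1,"fingers":0},{"wx":0,"wy":0,"wz":0,"tx":0,"ty":0.2,"tz":-0.1,"fingers":0},{"wx":0,"wy":0,"wz":0,"tx":0,"ty":0.2,"tz":-0.1,"fingers":0},{"wx":0,"wy":0,"wz":0,"tx":0,"ty":0.2,"tz":-0.1,"fingers":0},{"wx":0,"wy":0,"wz":0,"tx":0,"ty":0.2,"tz":-0.1,"fingers":0},{"wx":0,"wy":0,"wz":0,"tx":0,"ty":0.2,"tz":-0.1,"fingers":0},{"wx":0,"wy":0,"wz":0,"tx":0,"ty":0.2,"tz":-0.1,"fingers":0}])

```text
time: 16.5
position: [0.5737, -0.1972, 0.2084]
tool_rot: [0.0, 0.683, 0.73, -0.0]
contact_force: [-1.4, -4.5, -3.1]
grip_width: 0.0106
```

```bash
python3 look.py b wrist | head -1; python3 ang.py; python3 -c "
from rig import *
print(finish_job())"
```

```text
16.5 [ 0.5737 -0.1972  0.2084] [-1.4  -4.54 -3.11] 0.01056726554951711
wrist_b.npz 2789 n [0.864 0.057 0.5  ] tilt 59.98 az 3.8 std mm 0.2 [ 0.611 -0.233  0.103] [ 0.672 -0.125  0.199]
the job is handed in; nothing more can be done
None
```

Both parts of the job are done, in the order asked, and it was handed in at about 16.6 s. At hand-in the gripper was still holding the lid open, measured at 60 degrees.

- **Gauge:** The amber block was under the foot. I pressed the knob straight down with shut fingers until the foot rested on it. The wrist force was about 12–16 N, the side picture showed the foot on the block, and the knob top read about 0.2045 m against the expected 0.204 m. I held it there for a little over a second, then raised the tool. The knob is back at its rest height of about 0.244 m, and the pictures show the blocks unmoved.
- **Lid:** I gripped the bar across its middle and raised the lid along its arc. A plane fitted to the lid panel in the wrist depth image gave 59.9 degrees, then 59.98 degrees about a second later. The wrist force at the end was about 6 N.
- **Bystanders:** The flask, dish and jar were never touched and look unmoved in the later side and top pictures.

**What disagreed:**
- The fingertips are about 40 mm behind the TCP position the robot reports. The first descent stopped with no contact force and the knob still up. I took the real offset from the contact force and depth image and used it for both parts.
- During the lift the bar pulled with up to about 25 N because my arc was slightly off. I corrected it along the way. That is below the 120 N wrist limit.

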